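Roll the pin onto the board's inlaid band

ROBOT

A 7-joint arm with a two-finger parallel gripper is mounted at the origin on the work surface. World frame = base frame: x ahead of the robot, y to its left, z up, the work surface at z = 0. Lengths are in mm, angles in degrees, forces in N, time in s.
With the tool pointing down it reaches from about 400 to 875 mm from the base axis. Payload 6.5 kg.
Tool frame: the origin (TCP) lies midway between the tips of the shut fingers; the grasp point (between the pads) lies 19 mm behind it; z points along the fingers, y is the line along which they close (so a half turn about z gives the same grasp; the last joint's range is limited). The gripper opens to 85 mm and grips with 20 to 120 N. Pads are 22 mm wide; open, the fingers measure 114 mm over their backs; the gripper's body (76 mm by 85 mm) begins 54 mm behind the grasp point. The pads swing forward as they close: fully open they stand 13 mm farther back than shut.
Start: joints at [-75.413, 30.733, -0.252, 88.115, 0.149, 61.152, -4.079], TCP at [204.957, 616.833, 231.29] pointing down, gripper open.
Joint ranges: [-154.64, 154.64], [-21.42, 123.67], [-72.66, 72.17], [13.99, 137.28], [-74.86, 254.86], [10.95, 109.41], [-158.01, 158.01]. Speed limits (degrees/s): [136.94, 136.94, 180, 180, 180, 180, 180].

INTERFACE

Orientations are given as [roll, pitch, yaw] about the fixed x, y, z axes, in that order (R = Rz(yaw) Ry(pitch) Rx(roll)).
In Python, from cell import telemetry, grab_frame, camera_model, env gives the robot as it stands. The module is installed in compiled form; this text tells all that it offers.
- The arm moves only by the shell command python3 -m handwheel 'ROWS' [FORCE]. ROWS is JSON, a list of rows, each an object of numbers: "jaw": the gripper command: -1 is fully open, 1 is shut, values between are in proportion; "tx", "ty", "tz": the shift along the world's x, y, z in mm; "rx", "ry", "rz": the turn, a rotation vector about the world's x, y, z in degrees. In form: [{"jaw": .., "tx": .., "ty": .., "tz": .., "rx": .., "ry": .., "rz": ..}, ...]. A call has 1 to 12 rows; each row shifts and turns the commanded pose from where the row before left it; what a row does not reach is not made up. A row lasts 1/8 s, in which the tool goes at most 62.5 mm and 10.7 degrees, less where a joint would pass 70% of its speed; a pose out of reach is approached as far as the arm can. A call with a gripper value outside its range is refused whole. The fingers move at their own pace and stop on an object; FORCE is the grip in N (left out, the last holds). Time passes only in rows, so rows that do not move let the fingers close. It gives the time, the measured TCP pose, the force, the opening and the grip force at its end, in the units of the state.
- telemetry.sense(): the state, without advancing time (a new reading comes with each control period).
- grab_frame(name): name is "side" or "top" or "wrist"; returns (picture, depth): 400x640x3 uint8, blue, green, red; 400x640 float32, mm along the optical axis (not along the pixel's ray), 0 where there is no reading.
- camera_model(name): a dict with "fx", "fy", "cx", "cy" (pixels), "extrinsics" (4x4, takes a point from world to camera coordinates). Camera axes: x right, y down, z forward; pixel columns grow to the right and rows downward; lengths in mm; the calibration is good to about 2 mm. A picture is of the moment at which its call begins: read the wrist's pose just before it. camera_model takes no time and is no camera call; for the wrist camera it gives the pose at the moment of the call.
- env.job_done(): hands the job in; it is judged then, once.
The state is a dict: "t": time; "joint_positions": joint angles; "qvel": joint speeds; "joint_efforts": joint torques, N m; "position": TCP position; "tcp_rot": TCP orientation; "contact_force": force on the tool from outside, world axes, zero at the start; "wrist_torque": the same for the moment, N m; "grip_width": opening from 0.0 (shut) to 1.0 (fully open); "finger_force": force on a finger pad.
Only numpy, scipy, OpenCV 4.12 (cv2) and the standard library are available. Lean on these libraries where they do the work, as an engineer would, in place of code of your own. Each camera call takes 0.05 s, during which the arm holds its last target. There are 200 camera calls.

TASK

Clear the working end of the pastry board: with fingertips pushing on top of the rolling pin, roll it along the board, so that it turns over about half a turn or more on the way, until its thick barrel lies wholly over the dark inlaid band across the middle of the board, and leave it at rest there. Do not pinch or lift the pin, and keep the fingertips on its upper half. Leave the jar and everything else on the table where it stands.

Things in the scene. Friction and masses are not known exactly. Their poses are not given: they have to be found in the camera images.
- pin: wooden rolling pin lying on the board, about 0.3 kg: barrel 50 mm in diameter, 180 mm long with rounded shoulders (full diameter over the middle 130 mm), a 22 mm handle at each end, 230 mm overall. Origin on its axis, half-way along, 25 mm above the board; x along its axis, y and z turn as it rolls. Slight rolling resistance; let go at rest it stays. Rolled without slip, it travels half as far as the fingertip on its top
- pin_end_a (a point): point on the pin's axis near one end of the barrel, 83 mm from the middle. At the start the pin lies 95 to 165 mm to the left or right of the band, nearly parallel to it
- pin_end_b (a point): point on the pin's axis near the other end of the barrel, 83 mm from the middle
- band (a point): centre of the dark wooden band let flush into the pastry board's top, across its middle: 90 mm wide (along y), as long as the board is deep (x), z up. The pin is rolled along y until it lies over the band, along x. The board is fixed, 320 mm (x) by 440 mm (y), 18 mm thick; this point is the centre of its top, 18 mm above the table
- jar: small glass jar with a metal lid, 56 mm in diameter, 65 mm high, standing loose on the board on the other side of the band from the pin; origin at the centre of its underside. Leave alone
- cutter: steel ring cutter, 40 mm in diameter, 25 mm high, loose on the board near its far edge, past the end of the pin; origin at the centre of its underside. Leave alone
- cup: white paper cup, 76 mm across, 85 mm high, right of the board; origin at the centre of its underside. Leave alone
- bowl: black bowl, 124 mm across, 60 mm high, left of the board; origin at the centre of its underside. Leave alone
- bottle: brown glass bottle, 60 mm in diameter, 170 mm high, beyond the board; origin at the centre of its underside. Leave alone
- tin: tin can, 74 mm in diameter, 80 mm high, standing beyond the board; origin at the centre of its underside. Leave alone
- spoon: spoon lying on the table right of the board. Leave alone

How it is judged:
By the outcome, as a careful person would: the job done as asked, in the order asked, and still so for the second after the job is handed in, with the robot touching nothing.
It also fails if it takes over 54 s, if anything falls off the work surface, if the arm or the gripper's body presses on something with over 40 N, if the wrist force passes 120 N, or if a joint passes its speed limit or range.

## Working session

There is one attempt and no reset: what is moved stays moved. The work goes in short steps, Python scripts to look and compute and a shell command to move; the robot and the scene stay as the last step left them, time stands still between calls to the robot, and variables do not carry over. Pictures are saved under pics/ and viewed, at most 10 in all, crops included, and the job is handed in when it is done.

```bash
mkdir -p pics; python3 - <<'E'
from cell import telemetry, grab_frame, camera_model
import cv2,numpy as np
for n in ("top","side"):
    p,d=grab_frame(n); cv2.imwrite(f"pics/{n}0.png",p); np.save(f"{n}0.npy",d)
    m=camera_model(n); print(n,m['fx'],m['cx'],m['cy'],np.round(m['extrinsics'],3).tolist())
s=telemetry.sense(); print(s['t'],s['position'],s['tcp_rot'],s['contact_force'])
E
```

```text
top 492.22655920499915 308.5075739510161 199.02277761193383 [[-0.007, -1.0, -0.024, -5.329], [-0.984, 0.011, -0.177, 543.424], [0.177, 0.023, -0.984, 1432.569], [0.0, 0.0, 0.0, 1.0]]
side 491.23437106613477 317.37581592334857 204.30591075319043 [[0.922, -0.387, 0.019, -514.144], [-0.212, -0.546, -0.811, 167.513], [0.324, 0.743, -0.585, 1144.894], [0.0, 0.0, 0.0, 1.0]]
0.1 [204.83408487 616.29461302 230.49296417] [-1.79911712e+02  7.52619545e-03  1.61620461e+02] [-0.12391184  0.10530546 -0.74223995]
```

View pics/top0.png

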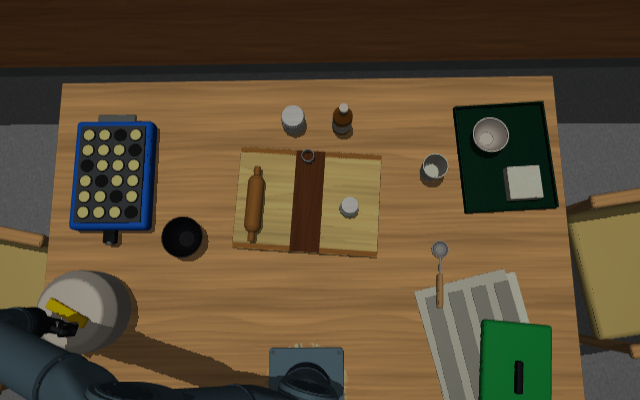

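View pics/side0.png

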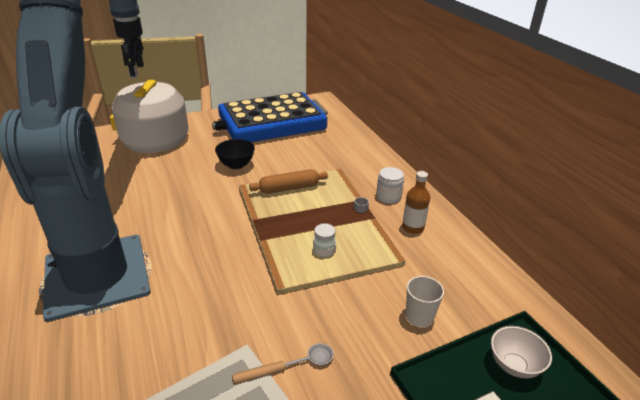

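The top view shows the pin from about (258,167) to (251,242), left of the band. The band runs from (310,152) to (303,253), the cutter is at (308,156) and the jar at (349,207). Next I measure these.

```bash
cat > h.py <<'E'
from cell import telemetry, grab_frame, camera_model
import cv2,numpy as np
def cast(n,uv,z):
    m=camera_model(n);E=m['extrinsics'];R=E[:3,:3];c=-R.T@E[:3,3]
    uv=np.atleast_2d(np.asarray(uv,float))
    r=np.c_[(uv[:,0]-m['cx'])/m['fx'],(uv[:,1]-m['cy'])/m['fy'],np.ones(len(uv))]@R
    return c+r*((z-c[2])/r[:,2])[:,None]
def rects(roi=(225,145,165,120),name=None):
    p,d=grab_frame("top")
    if name: cv2.imwrite(name,cv2.resize(p[140:265,225:390],None,fx=4,fy=4,interpolation=cv2.INTER_CUBIC))
    x,y,w,h=roi;hsv=cv2.cvtColor(p,cv2.COLOR_BGR2HSV)
    H,S,V=[hsv[...,i].astype(int) for i in range(3)]
    return p,d,H,S,V
def world(n,d):
    v,u=np.indices(d.shape);m=camera_model(n);E=m['extrinsics'];R=E[:3,:3]
    P=np.stack([(u-m['cx'])/m['fx']*d,(v-m['cy'])/m['fy']*d,d],-1)
    return (P-E[:3,3])@R
def pin(d,P,mask):
    q=P[mask]; return q
E
python3 - <<'E'
from h import *
p=cv2.imread("pics/top0.png");d=np.load("top0.npy");P=world("top",d)
hsv=cv2.cvtColor(p,cv2.COLOR_BGR2HSV)
for uv in [(254,205),(256,185),(252,225),(307,200),(265,160),(280,200),(349,207),(308,156)]:
    print(uv,hsv[uv[1],uv[0]],p[uv[1],uv[0]],P[uv[1],uv[0]].round(1))
print("board z", np.median(P[180:230,270:285,2]))
# heights above board in board window
z=P[...,2]; win=np.zeros(z.shape,bool); win[150:258,234:382]=1
n,l,st,c=cv2.connectedComponentsWithStats(((z>27)&win).astype(np.uint8))
for i in range(1,n):
    if st[i,4]>15:
        q=P[l==i];print(st[i],c[i].round(1),"mean",q.mean(0).round(1),"min",q.min(0).round(1),"max",q.max(0).round(1))
        if st[i,4]>500:
            r=cv2.minAreaRect(np.argwhere(l==i)[:,::-1].astype(np.float32));b=cv2.boxPoints(r)
            e=sorted(b.tolist(),key=lambda t:t[1]);print("pin ends",cast("top",[np.mean(e[:2],0),np.mean(e[2:],0)],43).round(1))
dark=((hsv[...,2]<90)&win).astype(np.uint8)
n,l,st,c=cv2.connectedComponentsWithStats(dark);i=1+st[1:,4].argmax();print(st[i])
r=cv2.minAreaRect(np.argwhere(l==i)[:,::-1].astype(np.float32));print(r,cast("top",cv2.boxPoints(r),18).round(1),cast("top",[r[0]],18).round(1))
E
```

```text
(254, 205) [ 16 185 110] [ 30  72 110] [524.6 151.9  62.7]
(256, 185) [ 15 182 112] [ 32  73 112] [584.7 146.2  66. ]
(252, 225) [ 15 181 104] [ 30  67 104] [464.1 156.5  66.5]
(307, 200) [ 13 190  63] [16 36 63] [547.2  -4.9  10.1]
(265, 160) [ 21 122 146] [ 76 126 146] [673.8 125.1  19.4]
(280, 200) [ 21 121 143] [ 75 123 143] [548.1  78.5  10.7]
(349, 207) [ 19  14 151] [143 148 151] [ 512.1 -129.4   83. ]
(308, 156) [ 12 189  58] [15 32 58] [685.   -9.2  18.7]
board z 16.371517269145677
[300 150  14  13  54] [307.2 155.9] mean [672.8  -8.   64.8] min [281.3 -44.1  27.2] max [ 698.8   15.5 1505.5]
[ 243  167   22   75 1039] [253.8 204.1] mean [526.7 151.5  69. ] min [281.3 -44.1  28.1] max [ 645.5  189.5 1505.5]
pin ends [[646.5 144.2  43. ]
 [418.6 166.4  43. ]]
[339 197  20  21 304] [348.7 207. ] mean [ 513.7 -129.1   73.1] min [ 490.  -159.    27.6] max [ 543.1 -102.4   93. ]
[ 288  150   39  105 2998]
((310.275634765625, 201.7274627685547), (38.11430740356445, 103.20478820800781), 3.6913859844207764) [[387.2  53.5  18. ]
 [708.4  32.7  18. ]
 [698.8 -86.1  18. ]
 [378.8 -61.1  18. ]] [[540.3 -15.1  18. ]]
```

```bash
python3 - <<'E'
import cv2
p=cv2.imread("pics/top0.png");cv2.imwrite("pics/c0.png",cv2.resize(p[140:265,225:390],None,fx=4.5,fy=4.5,interpolation=cv2.INTER_CUBIC))
E
```

```text
(no output)
```

View pics/c0.png

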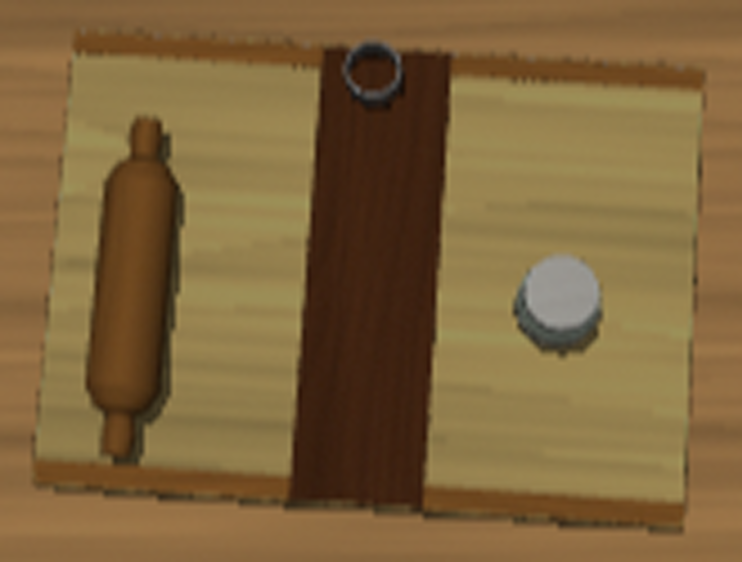

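```bash
python3 - <<'E'
from h import *
f=lambda a:np.array(a)/4.5+[225,140]-0.4
b=cast("top",f([(292,503),(422,510),(322,48),(450,55)]),18);print("band",b.round(1),b.mean(0).round(1))
e=cast("top",f([(118,458),(147,118)]),43);print("pin",e.round(1),e.mean(0).round(1))
a=lambda v:np.degrees(np.arctan2(v[1],v[0]))
print("yaw pin",a(e[1]-e[0]),"band",a(b[2]+b[3]-b[0]-b[1]))
print("barrel", cast("top",f([(88,385),(160,400),(105,190),(180,195)]),43).round(1))
print("cutter top",cast("top",f([(373,70)]),43).round(1),"jar",cast("top",f([(562,293)]),83).round(1))
# fine pin: depth-free colour mask
p=cv2.imread("pics/top0.png");hsv=cv2.cvtColor(p,cv2.COLOR_BGR2HSV).astype(int)
m=(hsv[...,1]>165)&(hsv[...,2]>75);w=np.zeros_like(m);w[162:246,238:272]=1;m&=w
v,u=np.nonzero(m);print(len(v),v.min(),v.max(),u.min(),u.max())
E
```

```text
band [[389.   48.8  18. ]
 [383.6 -38.3  18. ]
 [704.2  27.8  18. ]
 [698.  -61.1  18. ]] [543.7  -5.7  18. ]
pin [[418.  162.7  43. ]
 [649.5 146.   43. ]] [533.7 154.3  43. ]
yaw pin -4.119066516175467 band -3.9819382007590725
barrel [[466.9 183.4  43. ]
 [456.3 135.2  43. ]
 [599.7 174.   43. ]
 [595.6 123.   43. ]]
cutter top [[681.1  -8.2  43. ]] jar [[ 518.8 -131.    83. ]]
867 167 245 238 271
```

```bash
python3 -m handwheel '[{"jaw":-1,"tx":5,"ty":-6,"tz":10},{"jaw":-1,"tx":32.5,"ty":-43,"rz":-7.6},{"jaw":-1,"tx":32.5,"ty":-43,"rz":-7.6},{"jaw":-1,"tx":32.5,"ty":-43,"rz":-7.6},{"jaw":-1,"tx":32.5,"ty":-43,"rz":-7.6},{"jaw":-1,"tx":32.5,"ty":-43,"rz":-7.6},{"jaw":-1,"tx":32.5,"ty":-43,"rz":-7.6},{"jaw":-1,"tx":32.5,"ty":-43,"rz":-7.6},{"jaw":-1,"tx":32.5,"ty":-43,"rz":-7.6},{"jaw":-1,"tx":32.5,"ty":-43,"rz":-7.6},{"jaw":-1,"tx":32.5,"ty":-43,"rz":-7.6},{"jaw":-1}]'; python3 -c "
from cell import telemetry as t;s=t.sense();print(s['position'],s['tcp_rot'],s['joint_positions'],s['contact_force'])"
```

```text
[204.83408487 616.29461302 230.49296417] [-1.79911712e+02  7.52619545e-03  1.61620461e+02] [-75.41125714  30.77400329  -0.25207333  88.16481789   0.14877663
  61.15010215  -4.07936948] [-0.12391184  0.10530546 -0.74223995]$[0]: bad value
```

```bash
python3 -m handwheel '[{"jaw":-1,"tx":5,"ty":-6,"tz":10,"rx":0,"ry":0,"rz":0},{"jaw":-1,"tx":32.5,"ty":-43,"tz":0,"rx":0,"ry":0,"rz":-7.6},{"jaw":-1,"tx":32.5,"ty":-43,"tz":0,"rx":0,"ry":0,"rz":-7.6},{"jaw":-1,"tx":32.5,"ty":-43,"tz":0,"rx":0,"ry":0,"rz":-7.6},{"jaw":-1,"tx":32.5,"ty":-43,"tz":0,"rx":0,"ry":0,"rz":-7.6},{"jaw":-1,"tx":32.5,"ty":-43,"tz":0,"rx":0,"ry":0,"rz":-7.6},{"jaw":-1,"tx":32.5,"ty":-43,"tz":0,"rx":0,"ry":0,"rz":-7.6},{"jaw":-1,"tx":32.5,"ty":-43,"tz":0,"rx":0,"ry":0,"rz":-7.6},{"jaw":-1,"tx":32.5,"ty":-43,"tz":0,"rx":0,"ry":0,"rz":-7.6},{"jaw":-1,"tx":32.5,"ty":-43,"tz":0,"rx":0,"ry":0,"rz":-7.6},{"jaw":-1,"tx":32.5,"ty":-43,"tz":0,"rx":0,"ry":0,"rz":-7.6},{"jaw":-1,"tx":0,"ty":0,"tz":0,"rx":0,"ry":0,"rz":0}]'; python3 -c "
from cell import telemetry as t;s=t.sense();print(s['position'],s['tcp_rot'],s['joint_positions'],s['contact_force'])"
```

```text
t: 1.6
position: [537.5, 175.3, 242.2]
tcp_rot: [179.9, 0.1, 85.1]
contact_force: [0.2, -0.1, 0.5]
grip_width: 0.999
finger_force: 0.0
[537.53327471 175.29363226 242.24349067] [1.79856013e+02 1.00742833e-01 8.50903749e+01] [-41.85049673  22.91016776  24.93283118 101.88115872 -11.03596567
  57.54341389 -17.61888491] [ 0.21573526 -0.13550342  0.48911823]
```

```bash
python3 -m handwheel '[{"jaw":-1,"tx":-2.5,"ty":-3,"tz":-45,"rx":0,"ry":0,"rz":0.9},{"jaw":-1,"tx":0,"ty":0,"tz":-45,"rx":0,"ry":0,"rz":0},{"jaw":-1,"tx":0,"ty":0,"tz":-45,"rx":0,"ry":0,"rz":0},{"jaw":-1,"tx":0,"ty":0,"tz":-25,"rx":0,"ry":0,"rz":0},{"jaw":-1,"tx":0,"ty":0,"tz":-10,"rx":0,"ry":0,"rz":0},{"jaw":-1,"tx":0,"ty":0,"tz":-6,"rx":0,"ry":0,"rz":0},{"jaw":-1,"tx":0,"ty":0,"tz":0,"rx":0,"ry":0,"rz":0}]'; python3 - <<'E'
from h import *
p,d=grab_frame("side");cv2.imwrite("pics/s1.png",cv2.resize(p[90:290,180:440],None,fx=3,fy=3))
E
```

```text
t: 2.48
position: [532.8, 178.2, 66.0]
tcp_rot: [180.0, -0.0, 86.5]
contact_force: [-0.8, 0.5, -0.2]
grip_width: 1.0
finger_force: 0.0
```

View pics/s1.png

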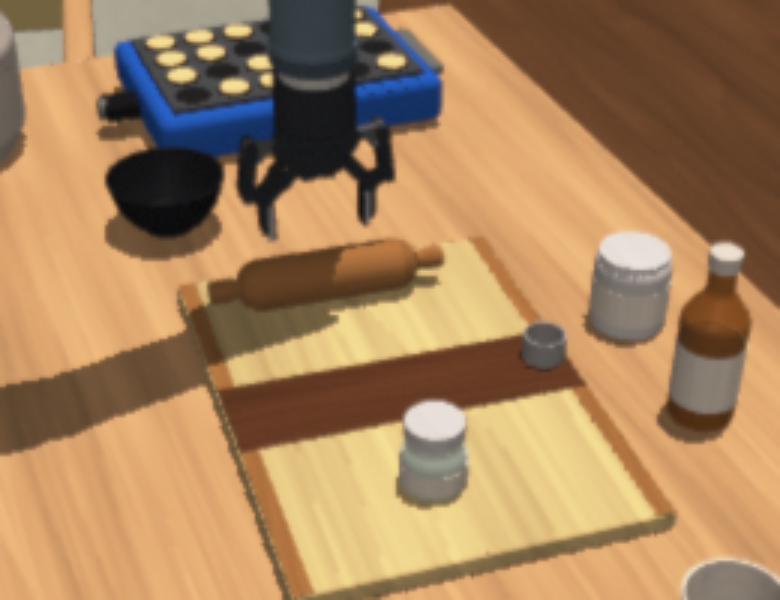

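The fingertips hang just behind and above the pin, at about (270,235) and (365,220), and the pin has not moved. I let it settle, then come down to touch.

```bash
python3 -m handwheel '[{"jaw":-1,"tx":0,"ty":0,"tz":0,"rx":0,"ry":0,"rz":0},{"jaw":-1,"tx":0,"ty":0,"tz":0,"rx":0,"ry":0,"rz":0},{"jaw":-1,"tx":0,"ty":0,"tz":0,"rx":0,"ry":0,"rz":0}]'
```

```text
t: 2.9
position: [532.6, 177.9, 65.5]
tcp_rot: [180.0, -0.0, 86.5]
contact_force: [-0.9, -0.3, 0.4]
grip_width: 1.001
finger_force: 0.0
```

```bash
python3 -m handwheel '[{"jaw":-1,"tx":2,"ty":-6,"tz":-6,"rx":0,"ry":0,"rz":-0.5},{"jaw":-1,"tx":0,"ty":0,"tz":-3,"rx":0,"ry":0,"rz":0},{"jaw":-1,"tx":0,"ty":0,"tz":-2,"rx":0,"ry":0,"rz":0},{"jaw":-1,"tx":0,"ty":0,"tz":0,"rx":0,"ry":0,"rz":0},{"jaw":-1,"tx":0,"ty":0,"tz":0,"rx":0,"ry":0,"rz":0}]'
```

```text
t: 3.52
position: [534.5, 172.0, 54.3]
tcp_rot: [180.0, -0.0, 86.0]
contact_force: [0.1, -0.2, 0.4]
grip_width: 1.001
finger_force: 0.0
```

Almost at the crown. Next a stroke: press 3 mm and move slowly along the normal.

```bash
python3 -m handwheel '[{"jaw":-1,"tx":-0.3,"ty":-4,"tz":-2,"rx":0,"ry":0,"rz":0},{"jaw":-1,"tx":-0.4,"ty":-6,"tz":-1,"rx":0,"ry":0,"rz":0},{"jaw":-1,"tx":-0.5,"ty":-7,"tz":0,"rx":0,"ry":0,"rz":0}]'; python3 - <<'E'
from h import *
p,d=grab_frame("side");cv2.imwrite("pics/s2.png",cv2.resize(p[90:290,180:440],None,fx=3,fy=3))
E
```

```text
t: 3.9
position: [533.8, 157.5, 53.9]
tcp_rot: [180.0, -0.3, 86.1]
contact_force: [-9.2, 4.7, 31.8]
grip_width: 0.999
finger_force: 16.2
```

View pics/s2.png

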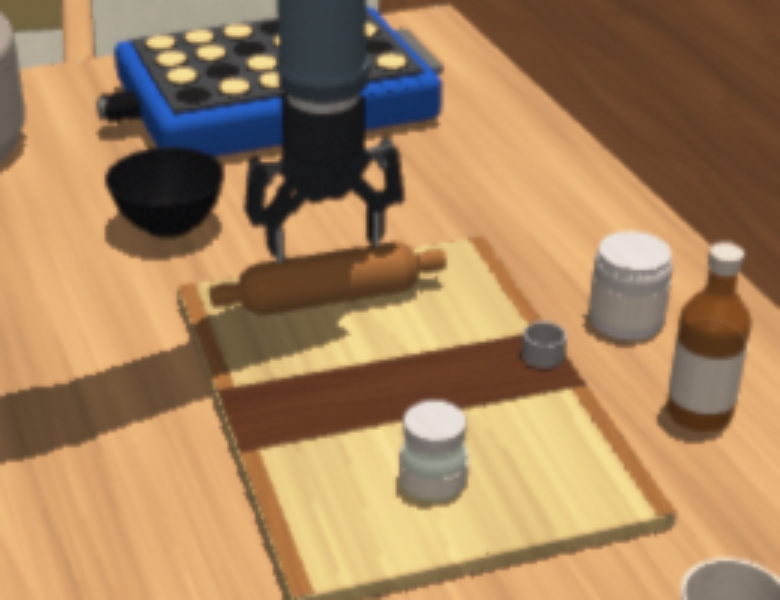

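The pin is in contact and rolling; both fingertips are on top of the barrel at (275,255) and (375,245). I continue with less pressure.

```bash
python3 -m handwheel '[{"jaw":-1,"tx":-0.5,"ty":-7,"tz":1,"rx":0,"ry":0,"rz":0},{"jaw":-1,"tx":-0.5,"ty":-8,"tz":0.5,"rx":0,"ry":0,"rz":0},{"jaw":-1,"tx":-0.6,"ty":-8,"tz":0,"rx":0,"ry":0,"rz":0},{"jaw":-1,"tx":-0.6,"ty":-8,"tz":0,"rx":0,"ry":0,"rz":0}]';python3 -m handwheel '[{"jaw":-1,"tx":-0.6,"ty":-8,"tz":0,"rx":0,"ry":0,"rz":0},{"jaw":-1,"tx":-0.5,"ty":-7,"tz":-0.5,"rx":0,"ry":0,"rz":0},{"jaw":-1,"tx":-0.4,"ty":-5,"tz":-0.5,"rx":0,"ry":0,"rz":0},{"jaw":-1,"tx":0,"ty":0,"tz":0,"rx":0,"ry":0,"rz":0},{"jaw":-1,"tx":0,"ty":0,"tz":0,"rx":0,"ry":0,"rz":0}]'
```

```text
t: 4.45
position: [531.0, 124.3, 54.6]
tcp_rot: [-180.0, -0.1, 86.0]
contact_force: [-7.2, -0.2, 20.1]
grip_width: 1.002
finger_force: 10.1
t: 5.08
position: [529.4, 102.7, 52.8]
tcp_rot: [-180.0, 0.0, 86.0]
contact_force: [-4.2, -2.7, 13.2]
grip_width: 0.998
finger_force: 7.0
```

```bash
python3 -m handwheel '[{"jaw":-1,"tx":0,"ty":0,"tz":3,"rx":0,"ry":0,"rz":0},{"jaw":-1,"tx":0,"ty":0,"tz":12,"rx":0,"ry":0,"rz":0},{"jaw":-1,"tx":0.2,"ty":3,"tz":20,"rx":0,"ry":0,"rz":0},{"jaw":-1,"tx":0,"ty":0,"tz":0,"rx":0,"ry":0,"rz":0}]'; cat >> h.py <<'E'
def pinside(p):
    hsv=cv2.cvtColor(p,cv2.COLOR_BGR2HSV).astype(int)
    lab=(hsv[...,0]<19)&(hsv[...,1]>150)&(hsv[...,2]>78)
    pts=cast("side",np.stack(np.meshgrid(np.arange(640),np.arange(400)),-1).reshape(-1,2),43).reshape(400,640,3)
    lab&=(pts[...,0]>385)&(pts[...,0]<680)&(pts[...,1]>-80)&(pts[...,1]<190)
    m=cv2.morphologyEx(lab.astype(np.uint8),cv2.MORPH_OPEN,np.ones((3,3)))
    n,l,st,c=cv2.connectedComponentsWithStats(m);i=1+st[1:,4].argmax()
    q=np.argwhere(l==i)[:,::-1].astype(np.float32);r=cv2.minAreaRect(q);b=cv2.boxPoints(r)
    b=b[np.argsort(b[:,0])];e=cast("side",[b[:2].mean(0),b[2:].mean(0)],43);v=e[1]-e[0]
    print(st[i],r,"ends",e.round(1).tolist(),"mid",e.mean(0).round(1),"yaw",np.degrees(np.arctan2(v[1],v[0])).round(2))
    return l==i
E
python3 - <<'E'
from h import *
pinside(cv2.imread("pics/side0.png"))
p,d=grab_frame("side");m=pinside(p);p[m]=p[m]//2+[0,120,0]
t,_=grab_frame("top")
cv2.imwrite("pics/s3.png",np.hstack([cv2.resize(p[150:280,220:420],(400,260)),cv2.resize(t[140:265,225:390],(343,260))]))
E
```

```text
t: 5.58
position: [531.1, 107.4, 88.4]
tcp_rot: [179.8, -0.1, 86.0]
contact_force: [0.4, -0.3, -0.2]
grip_width: 1.002
finger_force: 0.0
[ 241  185  131   56 2123] ((302.7162170410156, 220.7027130126953), (133.4919891357422, 51.12809371948242), 9.462323188781738) ends [[359.3, 77.3, 43.0], [640.6, -131.3, 43.0]] mid [499.9 -27.   43. ] yaw -36.56
[ 257  203  115   38 1752] ((313.53662109375, 219.32203674316406), (20.248870849609375, 114.20947265625), 77.98851776123047) ends [[383.6, -28.6, 43.0], [690.6, -40.6, 43.0]] mid [537.1 -34.6  43. ] yaw -2.23
```

View pics/s3.png

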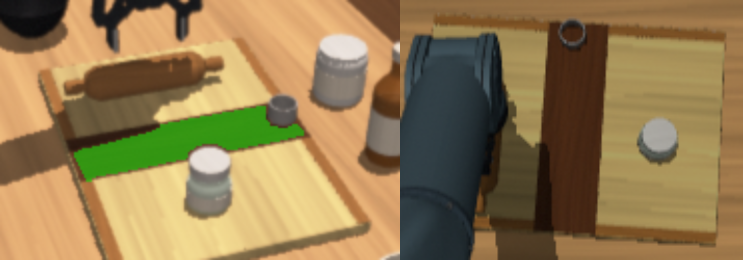

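The mask caught the band, not the pin. In the left picture the pin's handle ends are at (66,88) and (222,63), that is (253,194) and (331,181.5) in the full frame. I cast those by hand.

```bash
cat >> h.py <<'E'
def ends(a,b):
    e=cast("side",[a,b],43);v=e[1]-e[0];print(e.round(1).tolist(),e.mean(0).round(1),np.degrees(np.arctan2(v[1],v[0])).round(2))
E
python3 - <<'E'
from h import *
ends((250,188.0),(327.5,175)) # initial picture
ends((253,194),(331,181.5))
p=cv2.imread("pics/side0.png");hsv=cv2.cvtColor(p,cv2.COLOR_BGR2HSV)
print([hsv[v,u].tolist() for u,v in [(290,183),(253,187),(325,176),(320,220),(300,195),(275,180)]])
E
```

```text
[[420.4, 163.4, 43.0], [650.9, 147.6, 43.0]] [535.6 155.5  43. ] -3.94
[[419.7, 132.0, 43.0], [646.3, 112.1, 43.0]] [533. 122.  43.] -5.02
[[14, 162, 112], [13, 161, 128], [14, 166, 115], [10, 161, 98], [19, 114, 219], [14, 162, 162]]
```

```bash
python3 -m handwheel '[{"jaw":-1,"tx":1.5,"ty":17,"tz":0,"rx":0,"ry":0,"rz":0},{"jaw":-1,"tx":2,"ty":18.5,"tz":0,"rx":0,"ry":0,"rz":0},{"jaw":-1,"tx":0,"ty":0,"tz":-20,"rx":0,"ry":0,"rz":0},{"jaw":-1,"tx":0,"ty":0,"tz":-10,"rx":0,"ry":0,"rz":0},{"jaw":-1,"tx":0,"ty":0,"tz":-4,"rx":0,"ry":0,"rz":0},{"jaw":-1,"tx":0,"ty":0,"tz":-1,"rx":0,"ry":0,"rz":0}]'; python3 -m handwheel '[{"jaw":-1,"tx":-0.3,"ty":-4,"tz":0.3,"rx":0,"ry":0,"rz":0},{"jaw":-1,"tx":-0.5,"ty":-7,"tz":0.4,"rx":0,"ry":0,"rz":0},{"jaw":-1,"tx":-0.6,"ty":-8,"tz":0.3,"rx":0,"ry":0,"rz":0},{"jaw":-1,"tx":-0.6,"ty":-8,"tz":0,"rx":0,"ry":0,"rz":0},{"jaw":-1,"tx":-0.6,"ty":-9,"tz":0,"rx":0,"ry":0,"rz":0},{"jaw":-1,"tx":-0.6,"ty":-9,"tz":0,"rx":0,"ry":0,"rz":0}]';  python3 -m handwheel '[{"jaw":-1,"tx":-0.6,"ty":-9,"tz":0,"rx":0,"ry":0,"rz":0},{"jaw":-1,"tx":-0.6,"ty":-8,"tz":0,"rx":0,"ry":0,"rz":0},{"jaw":-1,"tx":-0.6,"ty":-8,"tz":-0.3,"rx":0,"ry":0,"rz":0},{"jaw":-1,"tx":-0.5,"ty":-7,"tz":-0.6,"rx":0,"ry":0,"rz":0},{"jaw":-1,"tx":-0.3,"ty":-5,"tz":-0.6,"rx":0,"ry":0,"rz":0},{"jaw":-1,"tx":-0.1,"ty":-2,"tz":0,"rx":0,"ry":0,"rz":0},{"jaw":-1,"tx":0,"ty":0,"tz":0,"rx":0,"ry":0,"rz":0},{"jaw":-1,"tx":0,"ty":0,"tz":0,"rx":0,"ry":0,"rz":0}]'; python3 -m handwheel '[{"jaw":-1,"tx":0,"ty":0,"tz":3,"rx":0,"ry":0,"rz":0},{"jaw":-1,"tx":0,"ty":0,"tz":12,"rx":0,"ry":0,"rz":0},{"jaw":-1,"tx":0.2,"ty":3,"tz":20,"rx":0,"ry":0,"rz":0},{"jaw":-1,"tx":0,"ty":0,"tz":0,"rx":0,"ry":0,"rz":0}]'
python3 - <<'E'
from h import *
p,d=grab_frame("side")
cv2.imwrite("pics/s4.png",cv2.resize(p[150:290,220:420],(800,560),interpolation=cv2.INTER_CUBIC))
E
```

```text
t: 6.42
position: [533.3, 142.3, 51.7]
tcp_rot: [-180.0, 0.0, 86.0]
contact_force: [-0.3, 0.3, 0.1]
grip_width: 1.001
finger_force: 0.0
t: 7.18
position: [530.2, 97.1, 54.6]
tcp_rot: [180.0, -0.1, 86.0]
contact_force: [-6.3, 1.3, 18.6]
grip_width: 1.002
finger_force: 9.3
t: 8.18
position: [527.4, 58.1, 51.6]
tcp_rot: [180.0, 0.0, 86.0]
contact_force: [-3.2, -1.3, 6.8]
grip_width: 0.997
finger_force: 3.6
t: 8.68
position: [529.0, 62.0, 87.9]
tcp_rot: [179.8, -0.1, 86.1]
contact_force: [0.8, -0.1, -0.4]
grip_width: 0.999
finger_force: 0.0
```

View pics/s4.png

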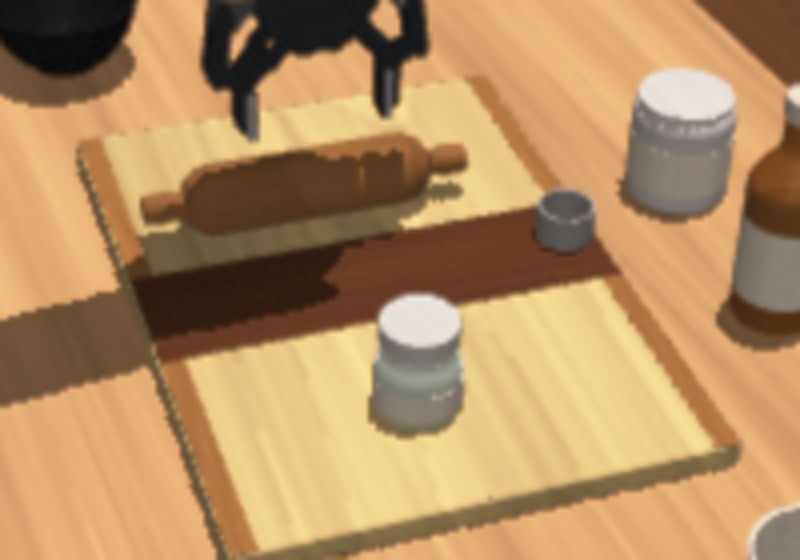

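The handle ends are at (144,208) and (466,157) in the crop, so the pin is rolling parallel to the band.

```bash
python3 - <<'E'
from h import *
f=lambda u,v:(u/4+220-.4,v/4+150-.4)
ends(f(143,208),f(467,156.5))
print(cast("side",[f(128,275),f(162,362),f(535,208),f(620,275)],18).round(1))
E
```

```text
[[415.2, 95.1, 43.0], [645.2, 72.7, 43.0]] [530.2  83.9  43. ] -5.55
[[392.5  59.3  18. ]
 [386.7 -34.8  18. ]
 [679.3  30.1  18. ]
 [698.4 -60.1  18. ]]
```

```bash
python3 -m handwheel '[{"jaw":-1,"tx":1.5,"ty":22,"tz":0,"rx":0,"ry":0,"rz":-0.7},{"jaw":-1,"tx":1.5,"ty":22.5,"tz":0,"rx":0,"ry":0,"rz":0},{"jaw":-1,"tx":0,"ty":0,"tz":-20,"rx":0,"ry":0,"rz":0},{"jaw":-1,"tx":0,"ty":0,"tz":-10,"rx":0,"ry":0,"rz":0},{"jaw":-1,"tx":0,"ty":0,"tz":-4,"rx":0,"ry":0,"rz":0},{"jaw":-1,"tx":0,"ty":0,"tz":-1,"rx":0,"ry":0,"rz":0}]'; python3 -m handwheel '[{"jaw":-1,"tx":-0.3,"ty":-5,"tz":0.3,"rx":0,"ry":0,"rz":0},{"jaw":-1,"tx":-0.5,"ty":-7,"tz":0.4,"rx":0,"ry":0,"rz":0.1},{"jaw":-1,"tx":-0.6,"ty":-8,"tz":0.3,"rx":0,"ry":0,"rz":0.2},{"jaw":-1,"tx":-0.6,"ty":-9,"tz":0,"rx":0,"ry":0,"rz":0.2},{"jaw":-1,"tx":-0.6,"ty":-10,"tz":0,"rx":0,"ry":0,"rz":0.2},{"jaw":-1,"tx":-0.6,"ty":-10,"tz":0,"rx":0,"ry":0,"rz":0.2}]';  python3 -m handwheel '[{"jaw":-1,"tx":-0.6,"ty":-10,"tz":0,"rx":0,"ry":0,"rz":0.2},{"jaw":-1,"tx":-0.6,"ty":-10,"tz":0,"rx":0,"ry":0,"rz":0.2},{"jaw":-1,"tx":-0.6,"ty":-9,"tz":-0.3,"rx":0,"ry":0,"rz":0.2},{"jaw":-1,"tx":-0.5,"ty":-7,"tz":-0.6,"rx":0,"ry":0,"rz":0},{"jaw":-1,"tx":-0.3,"ty":-5,"tz":-0.7,"rx":0,"ry":0,"rz":0},{"jaw":-1,"tx":-0.1,"ty":-2,"tz":-0.3,"rx":0,"ry":0,"rz":0},{"jaw":-1,"tx":0,"ty":0,"tz":0,"rx":0,"ry":0,"rz":0},{"jaw":-1,"tx":0,"ty":0,"tz":0,"rx":0,"ry":0,"rz":0}]'; python3 -m handwheel '[{"jaw":-1,"tx":0,"ty":0,"tz":3,"rx":0,"ry":0,"rz":0},{"jaw":-1,"tx":0,"ty":0,"tz":12,"rx":0,"ry":0,"rz":0},{"jaw":-1,"tx":0.2,"ty":3,"tz":20,"rx":0,"ry":0,"rz":0},{"jaw":-1,"tx":0,"ty":0,"tz":0,"rx":0,"ry":0,"rz":0}]'
python3 - <<'E'
from h import *
p,d=grab_frame("side")
cv2.imwrite("pics/s5.png",cv2.resize(p[150:290,220:420],(800,560),interpolation=cv2.INTER_CUBIC))
E
```

```text
t: 9.48
position: [530.6, 105.4, 51.2]
tcp_rot: [-180.0, 0.0, 85.3]
contact_force: [-0.2, -0.5, 0.8]
grip_width: 1.003
finger_force: 0.0
t: 10.22
position: [527.5, 56.3, 54.5]
tcp_rot: [180.0, -0.1, 86.1]
contact_force: [-7.3, 1.1, 24.8]
grip_width: 1.0
finger_force: 12.2
t: 11.22
position: [525.2, 13.7, 50.7]
tcp_rot: [179.9, 0.0, 86.8]
contact_force: [-0.1, -1.6, 7.1]
grip_width: 0.998
finger_force: 3.3
t: 11.72
position: [525.9, 17.5, 86.8]
tcp_rot: [179.8, -0.0, 86.9]
contact_force: [0.3, 0.5, 0.6]
grip_width: 1.002
finger_force: 0.0
```

View pics/s5.png

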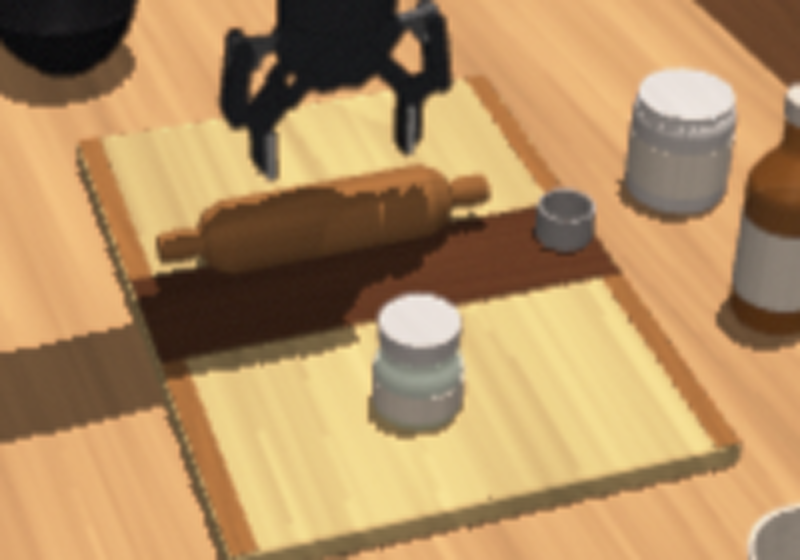

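The handle ends are at (158,247) and (489,188); the pin is now at the near edge of the band.

```bash
python3 - <<'E'
from h import *
f=lambda u,v:(u/4+220-.4,v/4+150-.4)
ends(f(158,247),f(489,188))
E
```

```text
[[411.5, 49.3, 43.0], [643.2, 32.0, 43.0]] [527.4  40.6  43. ] -4.27
```

```bash
python3 -m handwheel '[{"jaw":-1,"tx":1.5,"ty":22.5,"tz":0,"rx":0,"ry":0,"rz":-1.1},{"jaw":-1,"tx":1.5,"ty":22.5,"tz":0,"rx":0,"ry":0,"rz":0},{"jaw":-1,"tx":0,"ty":0,"tz":-20,"rx":0,"ry":0,"rz":0},{"jaw":-1,"tx":0,"ty":0,"tz":-10,"rx":0,"ry":0,"rz":0},{"jaw":-1,"tx":0,"ty":0,"tz":-3.5,"rx":0,"ry":0,"rz":0},{"jaw":-1,"tx":0,"ty":0,"tz":-0.5,"rx":0,"ry":0,"rz":0}]'; python3 -m handwheel '[{"jaw":-1,"tx":-0.3,"ty":-5,"tz":0.3,"rx":0,"ry":0,"rz":0},{"jaw":-1,"tx":-0.5,"ty":-7,"tz":0.4,"rx":0,"ry":0,"rz":0.1},{"jaw":-1,"tx":-0.6,"ty":-8,"tz":0.3,"rx":0,"ry":0,"rz":0.1},{"jaw":-1,"tx":-0.6,"ty":-9,"tz":0,"rx":0,"ry":0,"rz":0.1},{"jaw":-1,"tx":-0.6,"ty":-10,"tz":0,"rx":0,"ry":0,"rz":0.1},{"jaw":-1,"tx":-0.6,"ty":-10,"tz":0,"rx":0,"ry":0,"rz":0.1}]';  python3 -m handwheel '[{"jaw":-1,"tx":-0.6,"ty":-10,"tz":0,"rx":0,"ry":0,"rz":0.1},{"jaw":-1,"tx":-0.6,"ty":-10,"tz":0,"rx":0,"ry":0,"rz":0.1},{"jaw":-1,"tx":-0.6,"ty":-9,"tz":-0.3,"rx":0,"ry":0,"rz":0.1},{"jaw":-1,"tx":-0.5,"ty":-7,"tz":-0.6,"rx":0,"ry":0,"rz":0},{"jaw":-1,"tx":-0.3,"ty":-5,"tz":-0.7,"rx":0,"ry":0,"rz":0},{"jaw":-1,"tx":-0.1,"ty":-2,"tz":-0.3,"rx":0,"ry":0,"rz":0},{"jaw":-1,"tx":0,"ty":0,"tz":0,"rx":0,"ry":0,"rz":0},{"jaw":-1,"tx":0,"ty":0,"tz":0,"rx":0,"ry":0,"rz":0}]'; python3 -m handwheel '[{"jaw":-1,"tx":0,"ty":0,"tz":3,"rx":0,"ry":0,"rz":0},{"jaw":-1,"tx":0,"ty":0,"tz":12,"rx":0,"ry":0,"rz":0},{"jaw":-1,"tx":0,"ty":0,"tz":40,"rx":0,"ry":0,"rz":0},{"jaw":-1,"tx":0,"ty":0,"tz":50,"rx":0,"ry":0,"rz":0},{"jaw":-1,"tx":0,"ty":50,"tz":20,"rx":0,"ry":0,"rz":0},{"jaw":-1,"tx":0,"ty":50,"tz":0,"rx":0,"ry":0,"rz":0},{"jaw":-1,"tx":0,"ty":50,"tz":0,"rx":0,"ry":0,"rz":0},{"jaw":-1,"tx":-20,"ty":50,"tz":0,"rx":0,"ry":0,"rz":0},{"jaw":-1,"tx":-20,"ty":50,"tz":0,"rx":0,"ry":0,"rz":0},{"jaw":-1,"tx":-20,"ty":50,"tz":0,"rx":0,"ry":0,"rz":0},{"jaw":-1,"tx":0,"ty":0,"tz":0,"rx":0,"ry":0,"rz":0}]'
python3 - <<'E'
from h import *
p,d=grab_frame("side");t,_=grab_frame("top")
cv2.imwrite("pics/s6.png",np.vstack([cv2.resize(p[160:260,230:390],(480,300),interpolation=cv2.INTER_CUBIC),cv2.resize(t[145:270,225:425],(480,300),interpolation=cv2.INTER_CUBIC)]))
E
```

```text
t: 12.52
position: [527.8, 61.4, 51.3]
tcp_rot: [-180.0, 0.0, 85.7]
contact_force: [-0.5, 0.1, 0.3]
grip_width: 1.0
finger_force: 0.0
t: 13.28
position: [525.3, 12.0, 54.6]
tcp_rot: [179.9, -0.1, 86.1]
contact_force: [-4.6, 0.9, 23.6]
grip_width: 0.999
finger_force: 11.0
t: 14.28
position: [522.7, -30.1, 50.8]
tcp_rot: [179.9, 0.0, 86.5]
contact_force: [3.2, -2.4, 5.8]
grip_width: 1.003
finger_force: 2.7
t: 15.65
position: [458.8, 274.9, 175.6]
tcp_rot: [-179.9, -0.1, 87.0]
contact_force: [0.5, -0.4, 0.6]
grip_width: 0.996
finger_force: 0.0
```

View pics/s6.png

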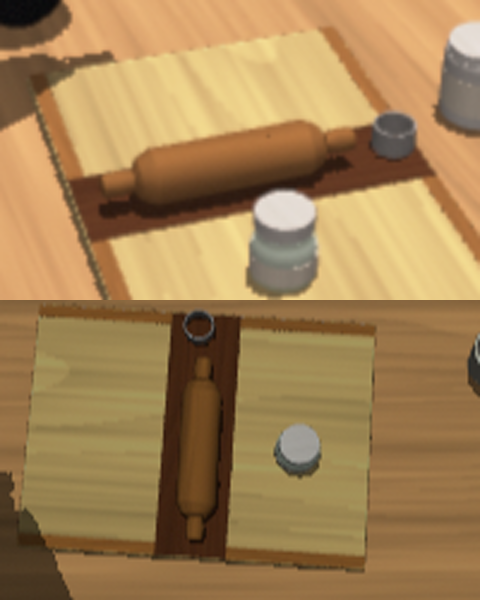

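The top view shows the barrel, between (178,..) and (217,..), centred in the band, which runs from 163 to 234 at mid-length. The jar and cutter have not moved, and the arm is clear.

```bash
python3 -c "
from cell import env;print(env.job_done())"
```

```text
the job is handed in; nothing more can be done
None
```

I rolled the pin about one full turn (roughly 158 mm) in four fingertip strokes and left it with its barrel centred over the dark band; the jar and cutter did not move, and the job is handed in at about 16 s on the robot's clock.

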